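Sweep the used caps into the cap tray

TASK

Clear the lab bench: with the outside of the fingers, gently sweep the three loose blue bottle caps along the bench top and in through the open front of the green-walled cap tray, until all three lie wholly inside on its floor. Do not pinch, press down on or lift the caps, and leave the amber jar, the white pot and the yellow slide box where they stand.

Things in the scene. Friction and masses are not known exactly. Their poses are not given: they have to be found in the camera images.
- tray: Cap tray fixed to the bench: three green walls 30 mm high, 8 mm thick, round a white floor level with the bench (no lip at the front). Origin: centre of the floor, at bench height. Inner faces: side walls at its x = -85 and +85 mm, back wall at y = +65 mm; the open front is at y = -65 mm and faces its -y. Yaw within 0.35 rad of zero; at zero its axes are the world's (front faces world -y).
- cap0_center (a point): Centre of one of three alike used bottle caps: blue plastic disc, 38 mm diameter, 16 mm high, 10 to 18 g, lying flat and loose on the bench (this point is then 8 mm above the bench, z = 0). It slides when pushed from the side and stops when the push stops.
- cap1_center (a point): Centre of one of three alike used bottle caps: blue plastic disc, 38 mm diameter, 16 mm high, 10 to 18 g, lying flat and loose on the bench (this point is then 8 mm above the bench, z = 0). It slides when pushed from the side and stops when the push stops.
- cap2_center (a point): Centre of one of three alike used bottle caps: blue plastic disc, 38 mm diameter, 16 mm high, 10 to 18 g, lying flat and loose on the bench (this point is then 8 mm above the bench, z = 0). It slides when pushed from the side and stops when the push stops.
- amber_jar: Bystander: amber glass jar with black lid, 48 mm diameter, 75 mm high, standing loose; origin at the centre of its underside.
- white_pot: Bystander: white plastic pot with red lid, 44 mm diameter, 60 mm high, standing loose; origin at the centre of its underside.
- slide_box: Bystander: yellow microscope-slide box, 80 mm (its x) by 32 mm (its y), 30 mm high, loose; origin at the centre of its underside.

How it is judged:
At the end, for the whole second after the job is handed in: All three caps lie at rest on the tray floor, between its walls: each centre at least 15 mm behind the open front (at most 4 mm of a cap sticks out) and under 21.5 mm above the bench (not on a wall or another cap). The jar, pot and slide box are within 12 mm of their starts (x of cap0_center in the frame of tray between -0.08 and 0.08 m and y of cap0_center in the frame of tray between -0.05 and 0.06 m and height (world z) of each of cap0_center, cap1_center, cap2_center below 0.0215 m and linear speed of each of cap0, cap1, cap2 below 0.02 m/s and x of cap1_center in the frame of tray between -0.08 and 0.08 m and y of cap1_center in the frame of tray between -0.05 and 0.06 m and x of cap2_center in the frame of tray between -0.08 and 0.08 m and y of cap2_center in the frame of tray between -0.05 and 0.06 m and distance of each of amber_jar, white_pot, slide_box from where it was at the start of the episode below 0.012 m); the robot touches nothing.
It fails at once if a cap was lifted off the bench (centre above 32 mm) (height (world z) of any of cap0_center, cap1_center, cap2_center above 0.032 m).
It fails at once if a cap was pinched or pressed hard (fingers on it with more than 15 N) (contact force between the fingers and cap0 above 15 N or contact force between the fingers and cap1 above 15 N or contact force between the fingers and cap2 above 15 N).
It fails at once if the jar, pot or slide box was moved by more than 12 mm (distance of any of amber_jar, white_pot, slide_box from where it was at the start of the episode above 0.012 m).
It also fails if it takes over 72 s, if anything falls off the work surface, if the arm or the gripper's body presses on something with over 40 N, if the wrist force passes 120 N, or if a joint passes its speed limit or range.

ROBOT

A 7-joint arm with a two-finger parallel gripper is mounted at the origin on the work surface. World frame = base frame: x ahead of the robot, y to its left, z up, the work surface at z = 0. Lengths are in m, angles in rad, forces in N, time in s.
With the tool pointing down it reaches from about 0.425 to 0.95 m from the base axis. Payload 4.7 kg.
Tool frame: the origin (TCP) lies midway between the tips of the shut fingers; the grasp point (between the pads) lies 19 mm behind it (grasp_offset is the distance from the TCP to the grasp point, in m); y points along the fingers, z is the direction in which the jaws open and shut, and the axes are right-handed (so a half turn about y gives the same grasp; the last joint's range is limited). The gripper opens to 87 mm and grips with 3 to 60 N. Pads are 19 mm wide; open, the fingers measure 117 mm over their backs; the gripper's body (75 mm by 190 mm) begins 51 mm behind the grasp point.
Start: joints at [1.109, 0.469, -0.049, 1.532, 0.024, 1.141, -0.082], TCP at [0.283, -0.613, 0.223] pointing down, gripper open.
Joint ranges: [-2.59, 2.59], [-0.33, 1.99], [-1.39, 1.29], [0.1, 2.45], [-1.04, 4.18], [0.21, 1.99], [-2.66, 2.66]. Speed limits (rad/s): [2.57, 2.57, 3.14, 3.14, 3.14, 3.14, 3.14].

INTERFACE

Orientations are given as a unit quaternion [w, x, y, z].
In Python, from plant import * gives the robot as it stands.
- The arm moves only by the tool send_rows, never from a script. Its arguments are lists of equal length, an entry for each row: "translation": the shift along the tool's x, y, z in mm, a list of three; "twist": the turn, a rotation vector about the tool's x, y, z in rad, a list of three. In form: {"translation": [[tx, ty, tz], ...], "twist": [[wx, wy, wz], ...]}. A call has 1 to 10 rows; each row is the pose to reach, as a shift and turn from the pose measured when the call began, along the tool's axes at that moment; what a row does not reach only later rows make up. A row lasts 1/10 s, in which the tool goes at most 50 mm and 8.59 degrees, less where a joint would pass 70% of its speed; a pose out of reach is approached as far as the arm can. A call with a gripper value outside its range is refused whole. "hand" is the closure in counts, from 0 (fully open) to 255 (shut), set as the call begins (left out, the last holds). The fingers move at their own pace and stop on an object; the grip force is fixed at half the most. Time passes only in rows, so rows that repeat a pose let the fingers close. It gives the time, the measured TCP pose, the force and the opening at its end, in the units of the state.
- read_state(): the state, without advancing time (a new reading comes with each control period).
- get_image(name): name is "side" or "top"; returns the picture (400x640x3 uint8, blue, green, red); there is no depth.
- camera_params(name): a dict with "K" (3x3 intrinsics, pixels), "position" and "rotation" of the camera in the world. Camera axes: x right, y up, looking along -z (the intrinsics and any distortion apply to the point x, -y, -z); pixel columns grow to the right and rows downward; lengths in m; the calibration is good to about 2 mm. A picture is of the moment at which its call begins. camera_params takes no time and is no camera call.
- close_job(): hands the job in, once; it reports no verdict.
The state is a dict: "t": time; "joint_positions": joint angles; "joint_velocities": joint speeds; "effort": joint torques, N m; "tool_pos": TCP position; "orientation": TCP orientation; "contact_force": force on the tool from outside, world axes, zero at the start; "wrist_torque": the same for the moment, N m; "gripper_width": finger opening in m.
Only numpy, scipy, OpenCV 4.12 (cv2) and the standard library are available. Lean on these libraries where they do the work, as an engineer would, in place of code of your own. Each camera call takes 0.05 s, during which the arm holds its last target. There are 200 camera calls.

## Working session

There is one attempt and no reset: what is moved stays moved. The work goes in short steps, Python scripts to look and compute and a tool call to move; the robot and the scene stay as the last step left them, time stands still between calls to the robot, and variables do not carry over. Pictures are saved under pics/ and viewed, about 8 in all and at most 12, crops included, and the job is handed in when it is done.

Besides the shell and the picture viewer there is one more tool, called after "Emit:" as a command line: name --argument value ..., lists and objects as JSON in quotes. send_rows: Moves the arm, as the interface text tells. Its arguments: {"type":"object","properties":{"translation":{"type":"array","items":{"type":"array","items":{"type":"number"}}},"twist":{"type":"array","items":{"type":"array","items":{"type":"number"}}},"hand":{"type":"number"}},"required":["translation","twist"]}

```bash
mkdir -p pics; ls
python3 - <<'E'
from plant import *
import cv2
s=read_state(); print({k:s[k] for k in("t","tool_pos","orientation","gripper_width","contact_force")})
for n in("top","side"):
    cv2.imwrite(f"pics/{n}0.png",get_image(n)); print(n,camera_params(n))
E
```

```text
pics
{'t': 0.0, 'tool_pos': array([ 0.28287673, -0.61220954,  0.22148797]), 'orientation': array([ 0.15167359, -0.15201478,  0.69127777, -0.68994324]), 'gripper_width': 0.08761387976501915, 'contact_force': array([0.15160857, 1.20292021, 0.36268678])}
top {'K': array([[383.49783002,   0.        , 315.24559336],
       [  0.        , 383.49783002, 199.62245194],
       [  0.        ,   0.        ,   1.        ]]), 'position': array([ 0.45467972, -0.02641815,  0.78737773]), 'rotation': array([ 0.71846043,  0.07326303, -0.07421706, -0.68770558])}
side {'K': array([[469.24388424,   0.        , 325.01208117],
       [  0.        , 469.24388424, 193.6407007 ],
       [  0.        ,   0.        ,   1.        ]]), 'position': array([0.21027477, 0.54509177, 0.56824983]), 'rotation': array([-0.25527606, -0.12803723,  0.41748176,  0.86264105])}
```

View pics/top0.png

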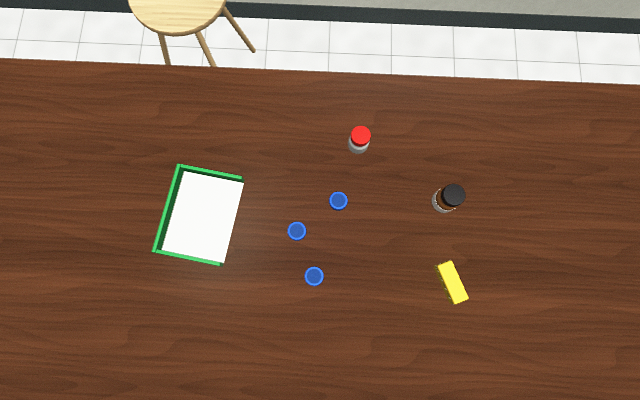

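View pics/side0.png

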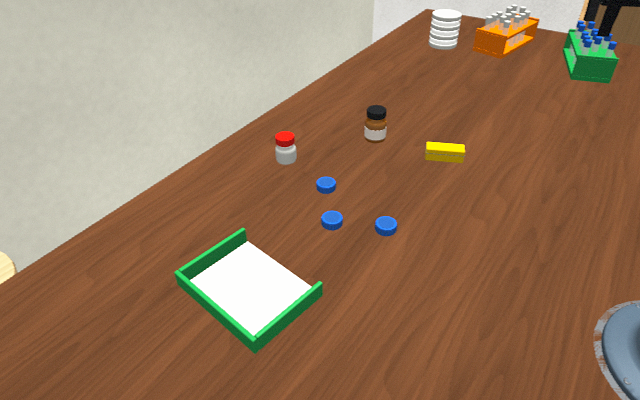

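The top view shows the caps at about (339,201), (297,231) and (314,276). The tray is on the left, with its front edge running from (243,178) to (224,264). The pot is at (360,145), the jar at (447,203) and the box at (453,282).

```bash
cat > h.py <<'E'
from plant import *
import cv2, numpy as np
from scipy.spatial.transform import Rotation as R
def rot(q): return R.from_quat(np.roll(np.asarray(q),-1))
def world(name,uv,z):
    c=camera_params(name); u,v=uv
    d=np.linalg.inv(c["K"])@[u,v,1]; d=rot(c["rotation"]).apply(d*[1,-1,-1])
    p=c["position"]; return p+d*(z-p[2])/d[2]
def blobs(name,img,z):
    h=cv2.cvtColor(img,cv2.COLOR_BGR2HSV); m=cv2.inRange(h,(105,150,80),(125,255,255))
    n,_,st,ce=cv2.connectedComponentsWithStats(m)
    return [(ce[i].round(1),st[i,4],world(name,ce[i],z)[:2].round(4)) for i in range(1,n) if st[i,4]>40]
def caps(): return blobs("top",get_image("top"),.014)
def tool():
    s=read_state(); r=rot(s["orientation"]); return s,r
E
python3 - <<'E'
from h import *
for b in blobs("top",cv2.imread("pics/top0.png"),.014): print(b)
for b in blobs("side",cv2.imread("pics/side0.png"),.010): print("side",b)
for n,uv,z in [("frontA",(243,178),.03),("frontB",(220,265),.03),("backA",(179,165),.03),("backB",(153,251),.03),("floorFA",(242,183),0),("floorFB",(224,263),0),("pot",(361,135),.06),("jar",(453,195),.075),("box1",(438,264),.03),("box2",(451,261),.03),("box3",(468,299),.03),("box4",(455,303),.03)]:
    print(n,world("top",uv,z).round(4))
s,r=tool(); print(r.as_matrix().round(3))
E
```

```text
(array([337.8, 200.4]), np.int32(268), array([ 0.6191, -0.0704]))
(array([296.4, 230.6]), np.int32(272), array([0.5529, 0.0114]))
(array([313.6, 275.7]), np.int32(285), array([ 0.4647, -0.0273]))
side (array([588.7,  33.4]), np.int32(326), array([ 0.3325, -1.2493]))
side (array([612.1,  44.8]), np.int32(49), array([ 0.2519, -1.178 ]))
side (array([325.6, 184.6]), np.int32(266), array([ 0.6168, -0.0707]))
side (array([331.5, 219.9]), np.int32(333), array([0.5504, 0.0115]))
side (array([385.5, 225.5]), np.int32(355), array([ 0.4621, -0.0273]))
frontA [0.6538 0.1253 0.03  ]
frontB [0.4771 0.1556 0.03  ]
backA [0.6755 0.2587 0.03  ]
backB [0.4984 0.289  0.03  ]
floorFA [0.6507 0.1325 0.    ]
floorFB [0.4824 0.1551 0.    ]
pot [ 0.7458 -0.1103  0.06  ]
jar [ 0.6264 -0.2863  0.075 ]
box1 [ 0.4975 -0.269   0.03  ]
box2 [ 0.5044 -0.2946  0.03  ]
box3 [ 0.4336 -0.3251  0.03  ]
box4 [ 0.4251 -0.2998  0.03  ]
[[-0.908 -0.001  0.419]
 [-0.419  0.002 -0.908]
 [ 0.    -1.    -0.002]]
```

```bash
cat >> h.py <<'E'
YAW=-.165; C=np.array([.575,.204])
ax=np.array([np.cos(YAW),np.sin(YAW)]); ay=np.array([-ax[1],ax[0]])
def t2w(x,y): return C+x*ax+y*ay
def w2t(p): d=np.asarray(p)[:2]-C; return np.array([d@ax,d@ay]).round(4)
GOAL=R.from_matrix(np.c_[np.r_[-ay,0],[0,0,-1],np.r_[ax*-1,0]])
if np.linalg.det(GOAL.as_matrix())<0: raise SystemExit
_z=np.cross(np.r_[-ay,0],[0,0,-1]); GOAL=R.from_matrix(np.c_[np.r_[-ay,0],[0,0,-1],_z])
def go(*pts):
    s,r=tool(); print("t",s["t"],"pos",s["tool_pos"].round(4),"tray",w2t(s["tool_pos"]),"w",round(s["gripper_width"],4),"F",s["contact_force"].round(1))
    print("twist",(r.inv()*GOAL).as_rotvec().round(3))
    for x,y,z in pts: print((x,y,z),"->",(r.inv().apply(np.r_[t2w(x,y),z]-s["tool_pos"])*1000).round(0), t2w(x,y).round(3))
def show():
    for b in caps(): print("cap",b[0],b[1],"tray",w2t(b[2]))
E
python3 - <<'E'
from h import *
for p in [(.6180,-.0705),(.552,.0114),(.4635,-.0273)]: print(w2t(p))
go((.010,-.255,.15))
E
```

```text
Traceback (most recent call last):
  File "h.py", line 20, in <module>
    GOAL=R.from_matrix(np.c_[np.r_[-ay,0],[0,0,-1],np.r_[ax*-1,0]])
  File "scipy/spatial/transform/_rotation.pyx", line 1143, in scipy.spatial.transform._rotation.Rotation.from_matrix
ValueError: Non-positive determinant (left-handed or null coordinate frame) in rotation matrix 0: [[-0.16425233  0.         -0.98641836]
 [-0.98641836  0.          0.16425233]
 [ 0.         -1.          0.        ]].
```

```bash
sed -i '/ax\*-1/d;/linalg.det/d' h.py
python3 - <<'E'
from h import *
for p in [(.6180,-.0705),(.552,.0114),(.4635,-.0273)]: print(w2t(p))
go((.010,-.255,.15))
E
```

```text
[ 0.0875 -0.2637]
[ 0.0089 -0.1938]
[-0.072  -0.2465]
t 0.1 pos [ 0.2829 -0.6123  0.2216] tray [-0.1541 -0.8532] w 0.0873 F [ 0.1  0.1 -0.6]
twist [ 0.002 -0.973 -0.001]
(0.01, -0.255, 0.15) -> [-472.   72. -402.] [ 0.543 -0.049]
```

Emit:
send_rows --translation '[[-40,0,-34],[-80,0,-68],[-118,10,-100],[-157,20,-134],[-197,30,-168],[-236,36,-201],[-275,40,-234],[-314,45,-268],[-354,50,-301],[-390,60,-335]]' --twist '[[0,-0.1,0],[0,-0.2,0],[0,-0.3,0],[0,-0.4,0],[0,-0.5,0],[0,-0.6,0],[0,-0.7,0],[0,-0.8,0],[0,-0.9,0],[0,-0.973,0]]' --hand 214

```text
t: 1.1
tool_pos: [0.4898, -0.1602, 0.1655]
orientation: [0.458, -0.458, 0.539, -0.539]
contact_force: [0.6, -0.1, 1.2]
gripper_width: 0.0175
```

Run:
```python
from h import *
go((.009,-.255,.06),(.009,-.255,.007))
```

```text
t 1.1 pos [ 0.4898 -0.1602  0.1655] tray [-0.0242 -0.3732] w 0.0175 F [ 0.6 -0.1  1.2]
twist [-0.     0.003 -0.001]
(0.009, -0.255, 0.06) -> [-118.  106.   34.] [ 0.542 -0.049]
(0.009, -0.255, 0.007) -> [-118.  159.   34.] [ 0.542 -0.049]
```

Emit:
send_rows --translation '[[-39,25,11],[-78,50,22],[-118,75,34],[-118,106,34],[-118,130,34],[-118,145,34],[-118,158,34],[-118,158,34],[-118,158,34]]' --twist '[[0,0,0],[0,0,0],[0,0,0],[0,0,0],[0,0,0],[0,0,0],[0,0,0],[0,0,0],[0,0,0]]'

```text
t: 2.0
tool_pos: [0.543, -0.0493, 0.0082]
orientation: [-0.458, 0.457, -0.539, 0.539]
contact_force: [0.8, 0.0, -0.3]
gripper_width: 0.0137
```

Run:
```python
from h import *
i=get_image("side"); cv2.imwrite("pics/s1.png",i)
go((.009,-.225,.007),(.003,-.10,.007),(0,.005,.007))
```

```text
t 2.05 pos [ 0.5433 -0.0493  0.0086] tray [ 0.0103 -0.2551] w 0.0139 F [0.1 1.3 0.2]
twist [-0.002  0.003 -0.001]
(0.009, -0.225, 0.007) -> [-30.   2.  -1.] [ 0.547 -0.019]
(0.003, -0.1, 0.007) -> [-155.    2.   -7.] [0.562 0.105]
(0, 0.005, 0.007) -> [-260.    2.  -10.] [0.576 0.209]
```

View pics/s1.png

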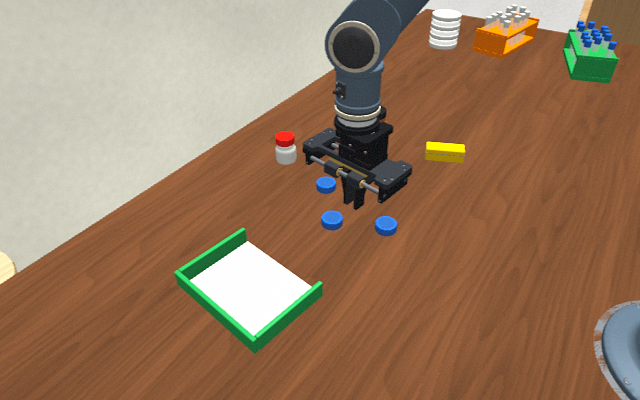

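The fingers stand at (354,190), just behind the middle cap at (331,220). I'll push it now.

Emit:
send_rows --translation '[[-10,0,-1],[-20,1,-1],[-26,1,-1],[-31,1,-1],[-36,1,-1],[-44,1,-2],[-54,1,-2],[-64,1,-3],[-74,1,-3],[-84,1,-3]]' --twist '[[0,0,0],[0,0,0],[0,0,0],[0,0,0],[0,0,0],[0,0,0],[0,0,0],[0,0,0],[0,0,0],[0,0,0]]'

```text
t: 3.05
tool_pos: [0.554, 0.0352, 0.0077]
orientation: [-0.459, 0.457, -0.539, 0.539]
contact_force: [0.8, 0.2, 1.0]
gripper_width: 0.0139
```

Run:
```python
from h import *
i=get_image("side"); cv2.imwrite("pics/s2.png",i[130:370,150:470])
show()
for b in blobs("side",i,.010)[2:]: print("side",b[1],w2t(b[2]))
go((.003,-.10,.007),(0,.005,.007))
```

```text
cap [337.9 200.5] 269 tray [ 0.0884 -0.2637]
side 49 [-0.0917 -1.4163]
side 345 [-0.0733 -0.2466]
side 369 [ 0.005  -0.1435]
t 3.15 pos [0.5543 0.0365 0.0079] tray [ 0.0071 -0.1686] w 0.0138 F [-0.1  0.1  0.1]
twist [-0.002  0.006 -0.003]
(0.003, -0.1, 0.007) -> [-69.   1.  -4.] [0.562 0.105]
(0, 0.005, 0.007) -> [-174.    1.   -6.] [0.576 0.209]
```

View pics/s2.png

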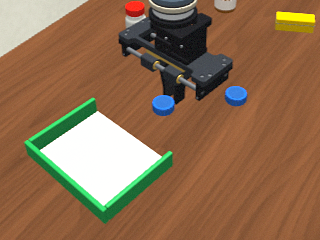

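The cap rides centred at (163,105), 25 mm ahead of the fingers, so I'll keep pushing.

Emit:
send_rows --translation '[[-10,0,0],[-22,0,-1],[-34,0,-1],[-46,0,-2],[-58,0,-2],[-70,0,-3],[-82,0,-3],[-94,0,-4],[-106,0,-4],[-118,0,-5]]' --twist '[[0,0,0],[0,0,0],[0,0,0],[0,0,0],[0,0,0],[0,0,0],[0,0,0],[0,0,0],[0,0,0],[0,0,0]]'

```text
t: 4.15
tool_pos: [0.5683, 0.1548, 0.0082]
orientation: [-0.46, 0.457, -0.538, 0.538]
contact_force: [0.5, -0.1, 1.1]
gripper_width: 0.0138
```

Run:
```python
from h import *
i=get_image("side")
for b in blobs("side",i,.010)[2:]: print("side",b[1],w2t(b[2]))
go((0,.002,.007))
```

```text
side 49 [-0.0917 -1.4163]
side 256 [ 0.0865 -0.2639]
side 330 [-0.0731 -0.2465]
side 412 [-0.0006 -0.0233]
t 4.2 pos [0.5683 0.1579 0.0085] tray [ 0.001  -0.0466] w 0.0139 F [0.6 2.6 1. ]
twist [-0.003  0.008 -0.005]
(0, 0.002, 0.007) -> [-49.   2.  -1.] [0.575 0.206]
```

Emit:
send_rows --translation '[[-10,1,0],[-21,1,0],[-32,1,0],[-42,1,0],[-42,1,0],[-22,0,0],[5,0,0],[5,-40,0],[5,-80,0],[5,-95,0]]' --twist '[[0,0,0],[0,0,0],[0,0,0],[0,0,0],[0,0,0],[0,0,0],[0,0,0],[0,0,0],[0,0,0],[0,0,0]]'

```text
t: 5.2
tool_pos: [0.5692, 0.1526, 0.1072]
orientation: [-0.463, 0.455, -0.537, 0.538]
contact_force: [0.7, 0.6, 0.3]
gripper_width: 0.0141
```

Run:
```python
from h import *
i=get_image("side")
for b in blobs("side",i,.010)[2:]: print("side",b[1],w2t(b[2]))
go((.091,-.325,.1),(.091,-.325,.007))
```

```text
side 49 [-0.0917 -1.4163]
side 330 [-0.0734 -0.2465]
side 455 [-0.0019  0.0261]
t 5.25 pos [0.5698 0.1529 0.1082] tray [ 0.0032 -0.0512] w 0.0141 F [0.1 0.9 1. ]
twist [-0.01   0.007 -0.008]
(0.091, -0.325, 0.1) -> [274.   7.  86.] [ 0.611 -0.132]
(0.091, -0.325, 0.007) -> [275. 100.  85.] [ 0.611 -0.132]
```

Emit:
send_rows --translation '[[40,5,12],[80,5,25],[120,5,38],[160,5,50],[200,5,63],[240,5,76],[275,10,86],[275,50,86],[275,80,86],[275,100,86]]' --twist '[[0,0,0],[0,0,0],[0,0,0],[0,0,0],[0,0,0],[0,0,0],[0,0,0],[0,0,0],[0,0,0],[0,0,0]]'

```text
t: 6.25
tool_pos: [0.6101, -0.1321, 0.0032]
orientation: [0.462, -0.456, 0.539, -0.538]
contact_force: [-1.6, 0.9, 0.5]
gripper_width: 0.0135
```

Run:
```python
from h import *
go((.091,-.295,.007),(.070,-.15,.007),(.053,-.03,.007))
```

```text
t 6.25 pos [ 0.6101 -0.1321  0.0032] tray [ 0.0898 -0.3257] w 0.0135 F [-1.6  0.9  0.5]
twist [-0.005  0.006 -0.008]
(0.091, -0.295, 0.007) -> [-31.  -4.   1.] [ 0.616 -0.102]
(0.07, -0.15, 0.007) -> [-176.   -3.  -19.] [0.619 0.045]
(0.053, -0.03, 0.007) -> [-296.   -2.  -35.] [0.622 0.166]
```

Emit:
send_rows --translation '[[-10,-4,1],[-20,-4,1],[-27,-4,1],[-32,-4,1],[-37,-4,1],[-44,-4,0],[-54,-4,-1],[-64,-4,-3],[-74,-4,-4],[-84,-4,-5]]' --twist '[[0,0,0],[0,0,0],[0,0,0],[0,0,0],[0,0,0],[0,0,0],[0,0,0],[0,0,0],[0,0,0],[0,0,0]]'

```text
t: 7.25
tool_pos: [0.6184, -0.0472, 0.0078]
orientation: [0.462, -0.456, 0.539, -0.537]
contact_force: [-0.5, -0.1, 0.6]
gripper_width: 0.0142
```

Run:
```python
from h import *
i=get_image("side")
for b in blobs("side",i,.010)[2:]: print("side",b[1],w2t(b[2]))
go((.053,-.03,.007))
```

```text
side 49 [-0.0917 -1.4163]
side 294 [ 0.0818 -0.2145]
side 346 [-0.0734 -0.2466]
side 484 [-0.002   0.0261]
t 7.3 pos [ 0.6186 -0.0446  0.0079] tray [ 0.0838 -0.238 ] w 0.0138 F [ 0.3  1.8 -0.3]
twist [-0.005  0.009 -0.01 ]
(0.053, -0.03, 0.007) -> [-208.    3.  -29.] [0.622 0.166]
```

Emit:
send_rows --translation '[[-10,0,-1],[-22,0,-3],[-34,0,-5],[-46,1,-6],[-58,1,-8],[-70,1,-10],[-82,1,-11],[-94,1,-13],[-106,2,-15],[-118,2,-17]]' --twist '[[0,0,0],[0,0,0],[0,0,0],[0,0,0],[0,0,0],[0,0,0],[0,0,0],[0,0,0],[0,0,0],[0,0,0]]'

```text
t: 8.3
tool_pos: [0.62, 0.0756, 0.0069]
orientation: [0.463, -0.456, 0.538, -0.536]
contact_force: [-0.2, -1.0, 0.2]
gripper_width: 0.0141
```

Run:
```python
from h import *
i=get_image("side")
for b in blobs("side",i,.010)[2:]: print("side",b[1],w2t(b[2]))
go((.053,-.03,.007))
```

```text
side 49 [-0.0917 -1.4163]
side 340 [-0.0732 -0.2465]
side 362 [ 0.0636 -0.093 ]
side 473 [-0.0019  0.0262]
t 8.35 pos [0.6199 0.0789 0.0072] tray [ 0.0648 -0.116 ] w 0.0138 F [ 0.4  2.1 -0.3]
twist [-0.005  0.012 -0.012]
(0.053, -0.03, 0.007) -> [-86.   1. -11.] [0.622 0.166]
```

Emit:
send_rows --translation '[[-9,0,-2],[-18,0,-5],[-28,0,-8],[-38,0,-10],[-48,0,-11],[-58,1,-12],[-68,1,-12],[-78,1,-12],[-88,1,-12],[-88,1,-12]]' --twist '[[0,0,0],[0,0,0],[0,0,0],[0,0,0],[0,0,0],[0,0,0],[0,0,0],[0,0,0],[0,0,0],[0,0,0]]'

```text
t: 9.35
tool_pos: [0.6215, 0.1703, 0.0074]
orientation: [0.466, -0.456, 0.538, -0.534]
contact_force: [-0.4, 0.0, -0.2]
gripper_width: 0.0139
```

Run:
```python
from h import *
i=get_image("side");cv2.imwrite("pics/s3.png",i[130:370,150:470])
for b in blobs("side",i,.010)[2:]: print("side",b[1],w2t(b[2]))
go((.053,-.07,.1),(-.076,-.31,.1))
```

```text
side 48 [-0.0919 -1.4157]
side 324 [-0.0733 -0.2464]
side 380 [0.0491 0.0023]
side 436 [-0.0021  0.0263]
t 9.4 pos [0.6214 0.1689 0.0072] tray [ 0.0516 -0.027 ] w 0.0139 F [ 1.  -0.   0.1]
twist [-0.005  0.014 -0.013]
(0.053, -0.07, 0.1) -> [ 42. -93.   1.] [0.616 0.126]
(-0.076, -0.31, 0.1) -> [ 280.  -97. -131.] [ 0.449 -0.089]
```

View pics/s3.png

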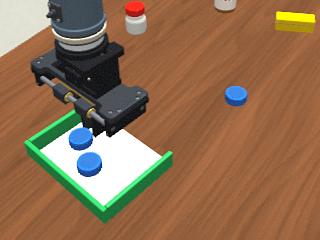

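Two caps are inside, at (80,138) and (89,164). I'll retreat, lift, and go behind the third.

Emit:
send_rows --translation '[[20,0,0],[42,-2,0],[42,-45,0],[42,-90,0],[85,-97,-20],[125,-97,-45],[165,-97,-70],[205,-97,-92],[245,-97,-113],[280,-97,-131]]' --twist '[[0,0,0],[0,0,0],[0,0,0],[0,0,0],[0,0,0],[0,0,0],[0,0.014,-0.013],[0,0.014,-0.013],[0,0.014,-0.013],[0,0.014,-0.013]]'

```text
t: 10.4
tool_pos: [0.4459, -0.0932, 0.0998]
orientation: [-0.456, 0.456, -0.539, 0.542]
contact_force: [0.7, 0.1, 0.1]
gripper_width: 0.0139
```

Run:
```python
from h import *
go((-.076,-.31,.007))
```

```text
t 10.4 pos [ 0.4459 -0.0932  0.0998] tray [-0.0785 -0.3144] w 0.0139 F [0.7 0.1 0.1]
twist [-0.004 -0.004  0.002]
(-0.076, -0.31, 0.007) -> [-5. 93.  2.] [ 0.449 -0.089]
```

Emit:
send_rows --translation '[[0,40,2],[0,75,2],[0,90,2],[0,92,2],[0,92,2]]' --twist '[[0,0,0],[0,0,0],[0,0,0],[0,0,0],[0,0,0]]'

```text
t: 10.9
tool_pos: [0.4475, -0.0949, 0.0079]
orientation: [-0.456, 0.456, -0.539, 0.542]
contact_force: [-0.9, -0.1, 0.3]
gripper_width: 0.0142
```

Run:
```python
from h import *
go((-.074,-.28,.007),(-.055,-.03,.007))
```

```text
t 10.9 pos [ 0.4475 -0.0949  0.0079] tray [-0.0766 -0.3158] w 0.0142 F [-0.9 -0.1  0.3]
twist [-0.003 -0.006  0.002]
(-0.074, -0.28, 0.007) -> [-36.   1.   2.] [ 0.456 -0.06 ]
(-0.055, -0.03, 0.007) -> [-286.    0.   20.] [0.516 0.183]
```

Emit:
send_rows --translation '[[-12,1,1],[-24,1,2],[-33,1,3],[-38,1,3],[-43,1,3],[-48,1,3],[-56,1,4],[-66,1,5],[-76,1,6],[-86,1,7]]' --twist '[[0,0,0],[0,0,0],[0,0,0],[0,0,0],[0,0,0],[0,0,0],[0,0,0],[0,0,0],[0,0,0],[0,0,0]]'

```text
t: 11.9
tool_pos: [0.4693, -0.0103, 0.0067]
orientation: [-0.456, 0.456, -0.539, 0.542]
contact_force: [-0.4, -0.2, 0.2]
gripper_width: 0.014
```

Run:
```python
from h import *
i=get_image("side")
for b in blobs("side",i,.010)[2:]: print("side",b[1],w2t(b[2]))
go((-.055,-.03,.007))
```

```text
side 49 [-0.0917 -1.4163]
side 378 [-0.0709 -0.2024]
side 412 [0.0491 0.0024]
side 478 [-0.0019  0.0261]
t 11.95 pos [ 0.4701 -0.0083  0.0069] tray [-0.0686 -0.2266] w 0.014 F [0.6 2.1 0.5]
twist [-0.004 -0.003  0.001]
(-0.055, -0.03, 0.007) -> [-197.   -0.   13.] [0.516 0.183]
```

Emit:
send_rows --translation '[[-10,0,1],[-22,0,3],[-34,0,5],[-46,0,7],[-58,0,9],[-70,0,11],[-82,0,12],[-94,0,14],[-106,0,15],[-118,0,16]]' --twist '[[0,0,0],[0,0,0],[0,0,0],[0,0,0],[0,0,0],[0,0,0],[0,0,0],[0,0,0],[0,0,0],[0,0,0]]'

```text
t: 12.95
tool_pos: [0.5058, 0.1063, 0.0068]
orientation: [-0.457, 0.456, -0.539, 0.541]
contact_force: [-0.0, -0.1, 0.1]
gripper_width: 0.0141
```

Run:
```python
from h import *
i=get_image("side");cv2.imwrite("pics/s4.png",i[130:370,150:470])
for b in blobs("side",i,.010)[2:]: print("side",b[1],w2t(b[2]))
go((-.052,-.03,.007))
```

```text
side 49 [-0.0917 -1.4163]
side 403 [0.0492 0.0024]
side 411 [-0.0535 -0.0816]
side 464 [-0.0019  0.0261]
t 13.0 pos [0.5065 0.109  0.0071] tray [-0.0519 -0.105 ] w 0.0136 F [ 0.9  1.8 -0.1]
twist [-0.005 -0.    -0.002]
(-0.052, -0.03, 0.007) -> [-75.   0.  -0.] [0.519 0.183]
```

View pics/s4.png

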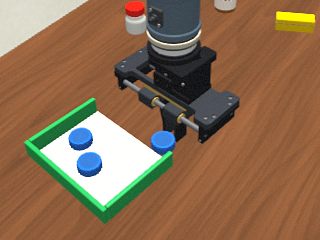

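The third cap, at (163,143), is entering with roughly 12 mm of clearance to the side wall. I'll do the final push slowly, then retreat.

Emit:
send_rows --translation '[[-8,0,1],[-16,0,2],[-25,0,2],[-34,0,2],[-43,0,2],[-52,0,2],[-61,0,2],[-70,0,2],[-77,0,2],[-77,0,2]]' --twist '[[0,0,0],[0,0,0],[0,0,0],[0,0,0],[0,0,0],[0,0,0],[0,0,0],[0,0,0],[0,0,0],[0,0,0]]'

```text
t: 14.0
tool_pos: [0.5213, 0.1862, 0.0073]
orientation: [-0.459, 0.455, -0.538, 0.54]
contact_force: [0.4, 0.4, 0.2]
gripper_width: 0.0142
```

Emit:
send_rows --translation '[[15,0,0],[35,-2,0],[45,-35,0],[60,-75,0],[100,-110,0],[150,-130,0],[190,-140,0],[220,-140,0],[220,-140,0]]' --twist '[[0,0,0],[0,0,0],[0,0,0],[0,0,0],[0,0,0],[0,0,0],[0,0,0],[0,0,0],[0,0,0]]'

```text
t: 14.9
tool_pos: [0.4828, -0.0381, 0.1468]
orientation: [-0.456, 0.454, -0.54, 0.543]
contact_force: [-0.6, 0.4, 0.5]
gripper_width: 0.0141
```

Run:
```python
from h import *
i=get_image("side");cv2.imwrite("pics/s5.png",i)
for b in blobs("side",i,.010)[2:]: print("side",b[1],w2t(b[2]))
show()
go()
```

```text
side 49 [-0.0917 -1.4163]
side 412 [0.0491 0.0023]
side 478 [-0.0019  0.0262]
side 481 [-0.0517  0.0016]
cap [208.5 191.6] 259 tray [0.0512 0.0017]
cap [190.7 213.1] 271 tray [0.0002 0.0253]
cap [195.7 239.5] 278 tray [-0.0498  0.0009]
t 15.0 pos [ 0.4837 -0.0328  0.1466] tray [-0.0511 -0.2486] w 0.0142 F [-0.3  0.7 -0.4]
twist [-0.005 -0.002 -0.002]
```

View pics/s5.png

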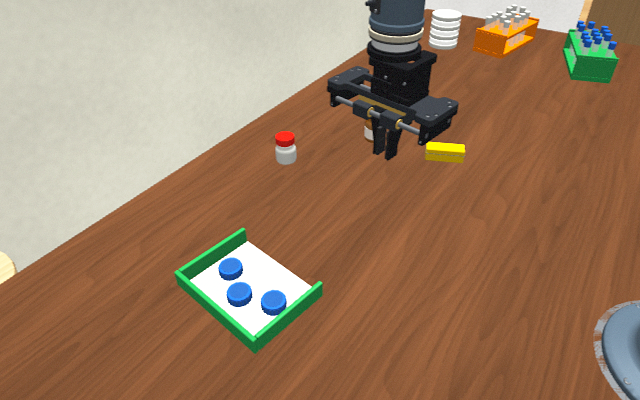

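All three caps lie inside the tray, at (231,268), (239,294) and (274,302). The pot and box stand at their starting pixels, and the arm is clear of everything.

```bash
python3 -c "
from plant import *
print(close_job())"
```

```text
the job is handed in; nothing more can be done
None
```

All three bottle caps are inside the tray. I swept them in one at a time with the nearly shut fingers, which stayed about 7 mm above the bench during each push, and handed the job in at about 15 s. No verdict was reported.

- **Caps:** in the tray frame they ended at about (0, 26), (50, 2) and (-51, 1) mm. All are well inside the limits, and the side and top cameras agreed to about 2 mm. The view showed each lying flat on the tray floor.
- **Bystanders:** in the last side view the pot and slide box were at their starting pixels. The gripper mostly hid the jar, so I did not check it directly, but the fingers never came within about 0.15 m of it.
- **Forces:** the wrist force readings stayed under about 3 N. The force on each cap was not measured separately.
- **Arm:** it ended about 0.15 m above the bench, touching nothing.

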